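# Clamp a specimen bar in the V-block and set the splash guard

### The arm

A 6-joint arm with a two-finger parallel gripper is mounted at the origin on the work surface. World frame = base frame: x ahead of the robot, y to its left, z up, the work surface at z = 0. Lengths are in m, angles in rad, forces in N, time in s.
With the tool pointing down it reaches from about 0.3 to 0.75 m from the base axis. Payload 8.5 kg.
Tool frame: the origin (TCP) lies at the very end of the fingers, on their centre line; the grasp point (between the pads) lies 19 mm behind it; z points along the fingers, y is the line along which they close (so a half turn about z gives the same grasp; the last joint's range is limited). The gripper opens to 85 mm and grips with 20 to 120 N. Pads are 22 mm wide; open, the fingers measure 114 mm over their backs; the gripper's body (76 mm by 85 mm) begins 54 mm behind the grasp point. The pads swing forward as they close: fully open they stand 13 mm farther back than shut.
Start: joints at [-0.215, 0.381, 1.297, -0, 1.464, -0.215], TCP at [0.55, 0, 0.231] pointing down, gripper open.
Joint ranges: [-3.11, 3.11], [-0.89, 2.33], [0.22, 2.48], [-1.42, 4.56], [0.17, 2.85], [-2.88, 2.88]. Speed limits (rad/s): [2.39, 2.39, 3.14, 3.14, 3.14, 3.14].

### API

Orientations are given as a unit quaternion [w, x, y, z].
In Python, from cell import r gives the robot as it stands.
- The arm moves only by the tool send_rows, never from a script. Its argument "commands" is a list of rows, each an object of numbers: "grip": the finger opening in cm, from 0 to 8.54; "dx", "dy", "dz": the shift along the world's x, y, z in cm; "wx", "wy", "wz": the turn, a rotation vector about the world's x, y, z in degrees. In form: [{"grip": .., "dx": .., "dy": .., "dz": .., "wx": .., "wy": .., "wz": ..}, ...]. A call has 1 to 10 rows; each row is the pose to reach, as a shift and turn from the pose commanded when the call began; what a row does not reach only later rows make up. A row lasts 1/8 s, in which the tool goes at most 62.5 mm and 10.7 degrees, less where a joint would pass 70% of its speed; a pose out of reach is approached as far as the arm can. A call with a gripper value outside its range is refused whole. The fingers move at their own pace and stop on an object; "force" is the grip in N (left out, the last holds). Time passes only in rows, so rows that repeat a pose let the fingers close. It gives the time, the measured TCP pose, the force, the opening and the grip force at its end, in the units of the state.
- r.observe(): the state, without advancing time (a new reading comes with each control period).
- r.capture(name): name is "scene" or "side" or "wrist"; returns the picture (400x640x3 uint8, red, green, blue); there is no depth.
- r.calibration(name): a dict with "K" (3x3 intrinsics, pixels), "D" ([k1, k2, p1, p2, k3] as OpenCV has them; the pictures are not rectified), "xyz" and "attitude" of the camera in the world. Camera axes: x right, y down, z forward; pixel columns grow to the right and rows downward; lengths in m; the calibration is good to about 2 mm. A picture is of the moment at which its call begins: read the wrist's pose just before it. calibration takes no time and is no camera call; for the wrist camera it gives the pose at the moment of the call.
- r.close_job(): hands the job in; it is judged then, once.
The state is a dict: "time_s": time; "qpos": joint angles; "joint_vel": joint speeds; "joint_efforts": joint torques, N m; "ee_pos": TCP position; "orientation": TCP orientation; "wrist_force": force on the tool from outside, world axes, zero at the start; "moment": the same for the moment, N m; "grip_width": finger opening in m; "finger_force": force on a finger pad.
Only numpy, scipy, OpenCV 4.12 (cv2) and the standard library are available. Lean on these libraries where they do the work, as an engineer would, in place of code of your own. Each camera call takes 0.05 s, during which the arm holds its last target. There are 200 camera calls.

### The job

Get the aluminium specimen bar ready for grinding: lift it out of the blue storage cradle, set it down in the yellow notched rest and let go so that you can take it again by one end, then lay it in the steel V-groove of the white fixture with its far end close to the end stop (about 5 mm off, no more than 15 mm) and let go. Then swing the orange clamp strap fully across over the bar, and last fold the white splash guard forward until it stands at the same angle as the red pointer beside it, and leave it there. Do not let the bar fall onto the bench, do not shift the red pointer, and leave the bottle, canister, jar and cardboard box where they stand.

Things in the scene. Friction and masses are not known exactly. Their poses are not given: they have to be found in the camera images.
- bar: Plain aluminium round bar, 26 mm diameter, 150 mm long, 215 g nominal; both ends alike. Its x axis is the bar's axis. It starts lying in the blue cradle, midway along it, axis parallel to the cradle's x. (Its origin is on its skin at mid length; use bar_center.)
- bar_center (a point): Centre of the bar (on its axis, at mid length).
- cradle: Blue storage cradle, fixed, 164 x 84 mm; origin at the centre of its underside on the bench. The bar's axis lies along its x, 35 mm above the bench. Two V-saddles, 30 to 80 mm either side of the middle, have cheeks 12 mm above the bar's axis, so the bar can be gripped only in the 60 mm gap at the middle (floor there 6 mm above the bench).
- rest: Yellow change-over rest, fixed, base 68 x 70 x 6 mm; origin under its centre on the bench. A bar laid along its x lies in two 8 mm thick V-notched plates 30 mm either side of the middle (52 mm clear between them), cheeks 4 mm above the bar's axis; a centred bar sticks out 41 mm beyond each plate, over bare bench.
- rest_seat (a point): Where the bar's centre lies when it is seated midway in the rest: 35 mm above the bench.
- fixture: White fixture with a steel V-block, fixed. Origin on the bench straight below the centre of the properly laid bar; x runs along the groove, away from the robot, to the end stop. Base plate x -36 to +144 mm, y -120 to +110 mm, 12 mm thick; a motor housing 78 mm high stands behind the stop.
- groove_seat (a point): Where the bar's centre belongs: on the groove's axis, 50 mm above the bench. The V-block covers fixture x -35 to +60 mm; its cheeks (out to 42 mm either side) reach 12 mm above the bar's axis, so only the bar's near 40 mm (x -75 to -35 mm, over bare bench) stands free to be gripped.
- stop_face (a point): Middle of the end stop's face, at fixture x = +80 mm, 50 mm above the bench; the bar's far end comes about 5 mm short of it.
- strap (a joint): Orange clamp strap's angle about its upright pivot. 0 = straight across the groove (pointing to fixture -y), against its stop; grows clockwise seen from above as it opens: 1.57 points to fixture -x (to the robot), 3.14 would be +y. Starts at 2.3 to 2.9. Needs under 2 N, stays where left.
- strap_pivot (a point): The strap's pivot axis, at fixture x = -20, y = 68 mm, 70 mm above the bench. The strap is 24 mm wide, 8 mm thick, swings level with its underside 66 mm above the bench, 3 mm over a seated bar.
- strap_knob (a point): On the strap's upright black round knob, 18 mm diameter, 24 mm tall (74 to 98 mm above the bench), 90 mm from the pivot; this point is on its axis, 86 mm above the bench.
- guard (a joint): Splash guard angle about its level hinge along fixture y. 0 = lying level towards the robot over the groove, 1.57 = upright, more = leaning back away from the robot. It starts leaning back at 1.85 to 2.2 (its range is 0 to 2.3). It is stiff: it stays at any angle where it is left and needs up to about 6 N at the handle.
- guard_hinge (a point): Middle of the guard's hinge line: fixture x = 85 mm, y = 0, 90 mm above the bench.
- guard_handle (a point): Middle of the guard's handle: a steel round bar 12 mm diameter along fixture y, 140 mm from the hinge, 92 mm free between its two arms; the white panel (150 mm wide, 5 mm thick, orange stripe) ends 37 mm short of it.
- pointer (a joint): Red pointer's angle about the same hinge line, measured like the guard's: the guard is set when both read the same. 0.8 to 1.2. Held by friction.
- pointer_tip (a point): Tip of the red pointer, a red arm 75 mm long (16 mm round disc at the tip) beside the guard at fixture y = -102 mm, starting from the hinge line.
- bottle: White bottle with blue cap, 60 mm diameter, 160 mm tall, bystander; origin under its centre.
- canister: Green can, 64 mm diameter, 120 mm tall, bystander; origin under its centre.
- jar: Amber jar with black lid, 56 mm diameter, 60 mm tall, bystander; origin under its centre.
- discbox: Cardboard box of grinding discs, 70 x 100 x 30 mm, bystander; origin under its centre.
There are look-alikes about, which are no part of the job. Several things have the shape of the bar; the one meant has the colours described above. What is shaped like the rest but pink is not meant.

How it is judged:
On the way, in this order (a step that is already met when the one before it is completed fails the run):
1. the bar lies in the yellow rest, let go (distance between bar_center and rest_seat below 0.015 m and angle between the x axis of bar and the x axis of rest, either way round below 0.08 rad and contact force between the fingers and bar below 0.2 N), for 0.2 s.
2. the bar lies in the fixture's V-groove close to the stop, let go (x of bar_center in the frame of fixture between -0.012 and 0.012 m and y of bar_center in the frame of fixture between -0.004 and 0.004 m and z of bar_center in the frame of fixture between 0.046 and 0.054 m and angle between the x axis of bar and the x axis of fixture, either way round below 0.06 rad and contact force between the fingers and bar below 0.2 N), for 0.2 s.
3. the clamp strap is swung across over the bar (value of joint strap below 0.15 rad and x of bar_center in the frame of fixture between -0.012 and 0.012 m and y of bar_center in the frame of fixture between -0.004 and 0.004 m and z of bar_center in the frame of fixture between 0.046 and 0.054 m and angle between the x axis of bar and the x axis of fixture, either way round below 0.06 rad), for 0.2 s.
4. the guard stands at the pointer's angle (angle between the x axis of guard_handle and the x axis of pointer_tip, either way round below 0.07 rad), for 0.2 s.
At the end, for the whole second after the job is handed in: The bar lies at rest in the V-groove (centre within 12 mm along, 4 mm across and in height of its place, axis within 0.06 rad), the strap is within 0.15 rad of straight across, and the guard is at rest within 0.07 rad (4 degrees) of the red pointer's angle (all of step 3 and angle between the x axis of guard_handle and the x axis of pointer_tip, either way round below 0.07 rad and linear speed of bar below 0.02 m/s and velocity of joint guard between -0.03 and 0.03 rad/s); the robot touches nothing.
It fails at once if the bar falls onto the bench (height (world z) of bar_center below 0.02 m).
It fails at once if the red pointer is shifted (distance of pointer_tip from where it was at the start of the episode above 0.01 m).
It fails at once if the bottle, canister, jar or cardboard box is shifted or tipped (distance of any of bottle, canister, jar, discbox from where it was at the start of the episode above 0.02 m or angle between any of bottle, canister, jar, discbox's own z axis and vertical above 0.3 rad).
It also fails if it takes over 72 s, if anything falls off the work surface, if the arm or the gripper's body presses on something with over 40 N, if the wrist force passes 120 N, or if a joint passes its speed limit or range.

## Working session

There is one attempt and no reset: what is moved stays moved. The work goes in short steps, Python scripts to look and compute and a tool call to move; the robot and the scene stay as the last step left them, time stands still between calls to the robot, and variables do not carry over. Pictures are saved under pics/ and viewed, at most 10 in all, crops included, and the job is handed in when it is done.

Besides the shell and the picture viewer there is one more tool, called as name(argument=value, ...) on one line, values as JSON. send_rows: Moves the arm, as the interface text tells. Its arguments: {"type":"object","properties":{"commands":{"type":"array"},"force":{"type":"number"}},"required":["commands"]}

```bash
ls; mkdir -p pics
python3 - <<'E'
from cell import r
import cv2,json
for n in ("scene","side"):
    im=r.capture(n); cv2.imwrite(f"pics/{n}0.png",im[:,:,::-1])
    c=r.calibration(n); print(n,{k:(v.tolist() if hasattr(v,'tolist') else v) for k,v in c.items()})
c=r.calibration("wrist");print(c)
print(r.observe())
E
```

```text
pics
scene {'K': [[362.074425193194, 0.0, 318.6827620174374], [0.0, 362.074425193194, 197.77799184646645], [0.0, 0.0, 1.0]], 'D': [0.0025661379067289077, 0.0, 0.0, 0.0, 0.0], 'xyz': [1.053264936581609, -0.34502832499658287, 0.9086838991349333], 'attitude': [-0.2699996093531626, 0.8192587671212747, 0.48062178242656, -0.15785431796813504]}
side {'K': [[430.90752004895506, 0.0, 315.9833152672107], [0.0, 430.90752004895506, 201.94775164254457], [0.0, 0.0, 1.0]], 'D': [-0.052892100014958275, 0.0, 0.0, 0.0, 0.0], 'xyz': [-0.03731506678023478, -1.0919731864677695, 0.751092791270013], 'attitude': [-0.4912999028803706, 0.8343103388993701, -0.2179369235287838, 0.12269540006929996]}
{'K': array([[295.35461843,   0.        , 319.83859748],
       [  0.        , 295.35461843, 197.78808615],
       [  0.        ,   0.        ,   1.        ]]), 'D': array([-0.05208234,  0.        ,  0.        ,  0.        ,  0.        ]), 'xyz': array([0.55045293, 0.06993927, 0.37319174]), 'attitude': array([ 1.39515315e-01,  9.90219014e-01,  2.59637868e-05, -1.33437191e-03])}
{'time_s': 0.1, 'qpos': array([-2.15256827e-01,  3.81150355e-01,  1.29812489e+00,  5.53173730e-06,
        1.46356724e+00, -2.15306020e-01]), 'joint_vel': array([-5.42631808e-04, -1.53075143e-03, -7.89245376e-04, -1.64423390e-04,
       -1.16570440e-05, -1.46659488e-03]), 'joint_efforts': array([ 3.76895419e-03, -4.49219084e+01, -2.31655884e+01, -2.33104493e-04,
        3.63802450e-03,  7.57992581e-06]), 'ee_pos': array([5.49763358e-01, 7.45997962e-05, 2.30782101e-01]), 'orientation': array([-5.27561151e-04,  7.07089461e-01,  7.07123825e-01, -3.34970583e-04]), 'wrist_force': array([ 0.2164748 ,  0.65760386, -0.63432468]), 'moment': array([ 0.03252972, -0.03028615, -0.05538973]), 'finger_force': 0.0, 'grip_width': 0.08576221442240269}
```

View pics/scene0.png

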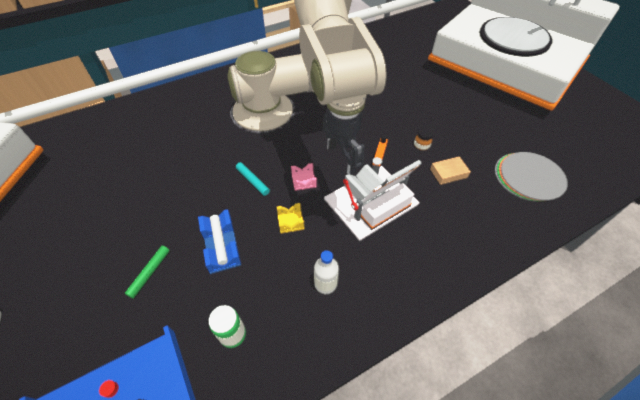

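View pics/side0.png

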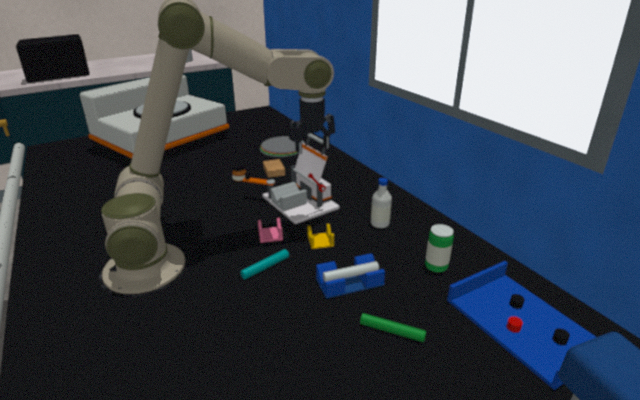

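The scene view shows the cradle with the white bar (ends near (217,216) and (222,264)), the yellow rest at (290,218), the fixture base with corners (326,203), (362,234) and (418,203), and the orange strap at (380,150). The side view confirms the bar at (350,271), the rest at (321,237) and the fixture at (300,203).

```bash
cat > u.py <<'E'
from cell import r
import cv2,numpy as np
from scipy.spatial.transform import Rotation as R
def cam(n):
    c=r.calibration(n); q=np.array(c['attitude']); M=R.from_quat(q,scalar_first=True).as_matrix()
    return dict(K=np.array(c['K']),D=np.array(c['D']),p=np.array(c['xyz']),M=M)
def ray(c,uv):
    x=cv2.undistortPoints(np.array([[uv]],float),c['K'],c['D'])[0,0]
    d=c['M']@np.array([x[0],x[1],1]); return d/np.linalg.norm(d)
def onz(c,uv,z):
    d=ray(c,uv); return c['p']+d*(z-c['p'][2])/d[2]
def proj(c,P):
    P=np.atleast_2d(np.array(P,float)); rv=cv2.Rodrigues(c['M'].T)[0]
    return cv2.projectPoints(P,rv,-c['M'].T@c['p'],c['K'],c['D'])[0][:,0]
def tri(obs):
    A=np.zeros((3,3));b=np.zeros(3)
    for c,uv in obs:
        d=ray(c,uv);Q=np.eye(3)-np.outer(d,d);A+=Q;b+=Q@c['p']
    return np.linalg.solve(A,b)
E
python3 - <<'E'
from u import *
s=cam('scene');d=cam('side')
np.set_printoptions(precision=3,suppress=True)
for n,uv,z in [('barA',(217,216),.048),('barB',(222,264),.048),('rest',(290,220),.006),('fxL',(326,203),.012),('fxB',(362,234),.012),('fxR',(418,203),.012),('knob',(378,160),.086),('strap end',(382,141),.07)]: print(n,onz(s,uv,z))
for n,uv,z in [('barA',(326,275),.048),('barB',(378,267),.048),('rest',(321,242),.006),('fxN',(303,220),.012),('fxR',(338,206),.012),('knob',(271,181),.086)]: print('side',n,onz(d,uv,z))
ims=cv2.imread('pics/scene0.png');imd=cv2.imread('pics/side0.png')
a=cv2.resize(ims[125:275,190:450],(780,450),interpolation=cv2.INTER_CUBIC)
cv2.imwrite('pics/sc.png',a)
a=cv2.resize(imd[130:300,220:420],(700,595),interpolation=cv2.INTER_CUBIC)
cv2.imwrite('pics/sd.png',a)
E
```

```text
barA [ 0.414 -0.318  0.048]
barB [ 0.563 -0.358  0.048]
rest [ 0.502 -0.133  0.006]
fxL [ 0.504 -0.011  0.012]
fxB [0.649 0.024 0.012]
fxR [0.64  0.234 0.012]
knob [0.486 0.181 0.086]
strap end [0.413 0.25  0.07 ]
side barA [ 0.403 -0.336  0.048]
side barB [ 0.539 -0.375  0.048]
side rest [ 0.495 -0.146  0.006]
side fxN [ 0.503 -0.014  0.012]
side fxR [0.65  0.007 0.012]
side knob [0.471 0.163 0.086]
```

View pics/sc.png

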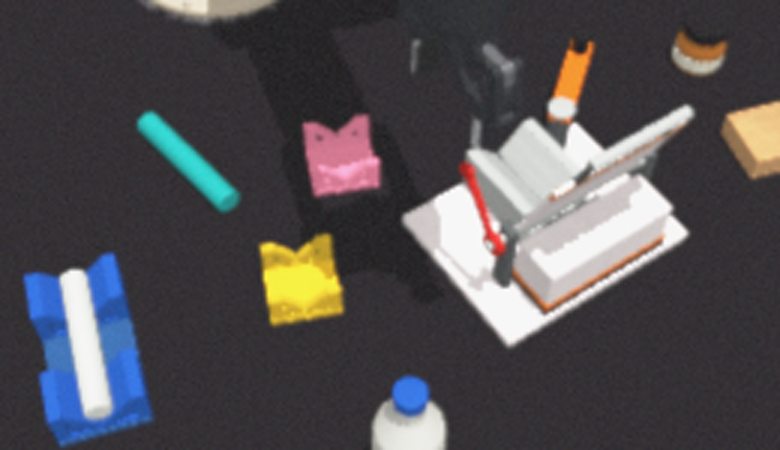

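View pics/sd.png

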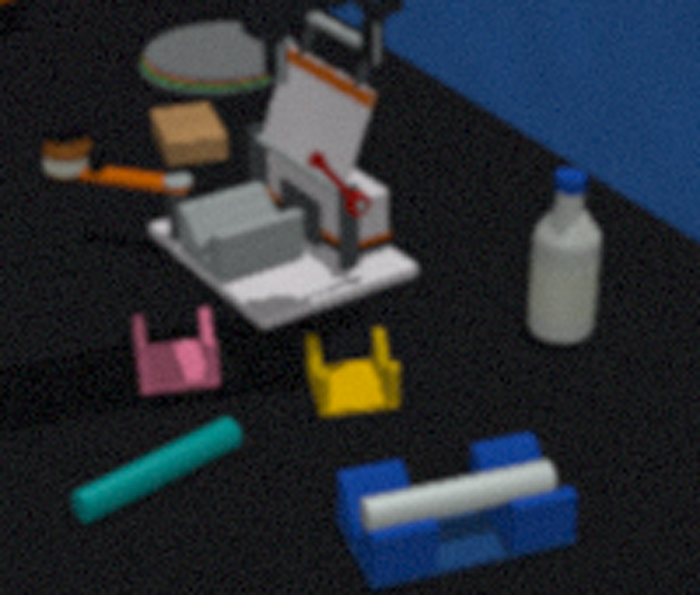

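The crops give sharper corners for the fixture base, the rest, the cradle, the pointer and the strap, whose pivot cap is white and whose knob is at its dark end. I'll fit the poses from these with least squares.

```bash
cat > fit.py <<'E'
from u import *
from scipy.optimize import least_squares
np.set_printoptions(precision=4,suppress=True)
s=cam('scene');d=cam('side')
S=lambda u,v:(190+u/3,125+v/3)
D=lambda u,v:(220+u/3.5,130+v/3.5)
def fit(obs,x0):
    def f(p):
        M=R.from_euler('z',p[2]).as_matrix();e=[]
        for c,uv,P in obs: e+=list(proj(c,M@np.array(P)/1000+[p[0],p[1],0])[0]-uv)
        return np.array(e)
    o=least_squares(f,x0,loss='soft_l1'); return o.x,f(o.x).reshape(-1,2)
fx=fit([(s,S(403,217),(-36,-120,12)),(s,S(511,346),(144,-120,0)),(s,S(688,234),(144,110,12)),(d,D(150,230),(-36,110,12)),(d,D(265,328),(-36,-120,0)),(d,D(418,270),(144,-120,6)),(s,S(562,104),(-20,68,80)),(d,D(180,180),(-20,68,80))],[.55,.1,.2])
rs=fit([(s,S(272,324),(34,-35,0)),(s,S(342,314),(34,35,0)),(d,D(322,416),(-34,-35,0)),(d,D(398,407),(34,-35,0))],[.5,-.14,-.1])
cr=fit([(s,S(62,445),(82,-42,0)),(s,S(150,420),(82,42,0)),(d,D(375,585),(-82,-42,0)),(d,D(575,540),(82,-42,0)),(s,S(70,270),(-75,0,45)),(d,D(365,512),(-75,0,35)),(s,S(97,410),(75,0,40)),(d,D(545,478),(75,0,35))],[.48,-.34,-.2])
for n,x in (('fixture',fx),('rest',rs),('cradle',cr)): print(n,x[0],np.degrees(x[0][2]));print(x[1].round(1).tolist())
t=tri([(s,S(465,168)),(d,D(318,158))]);h=tri([(s,S(495,240)),(d,D(357,202))])
M=R.from_euler('z',fx[0][2]).as_matrix();o=np.array([*fx[0][:2],0])
ft=M.T@(t-o);fh=M.T@(h-o);print('tip',ft,'hub',fh,'ang',np.arctan2(ft[2]-.09,.085-ft[0]))
k=onz(s,S(582,45),.098);print('knob',k,M.T@(k-o))
g=[onz(s,S(690,112),.2)];print(M.T@(g[0]-o))
E
python3 fit.py
```

```text
fixture [0.506  0.1174 0.0884] 5.062336989510807
[[-0.4, -0.4], [-0.6, 0.8], [0.1, -1.0], [-0.0, -2.3], [0.2, -0.1], [0.5, -0.7], [-0.1, 0.0], [-0.3, -1.6]]
rest [ 0.5035 -0.1323 -0.336 ] -19.251757765376034
[[-0.5, -0.1], [-0.0, -0.3], [-0.0, -0.6], [0.4, -0.4]]
cradle [ 0.4763 -0.3399 -0.1952] -11.183240079424388
[[-0.4, 0.7], [1.1, 0.3], [-0.6, 0.7], [0.5, 0.3], [0.2, -0.3], [-0.4, 0.4], [-0.1, -0.9], [0.8, -1.2]]
tip [ 0.036  -0.1032  0.1503] hub [ 0.0824 -0.0988  0.0891] ang 0.8881638335068082
knob [0.4337 0.2385 0.098 ] [-0.0613  0.1271  0.098 ]
[0.1262 0.0713 0.2   ]
```

The fit residuals are about 1 px: fixture (0.506, 0.117, 5.1°), rest (0.5035, -0.132, about -19°), cradle (0.476, -0.340, -11.2°) and pointer about 0.89 rad. I'll go above the bar with the tool x axis along it.

send_rows(commands=[{"grip": 8.5,"dx": -7.4,"dy": -34,"dz": -6,"wz": -101},{"grip": 8.5,"dx": -7.4,"dy": -34,"dz": -6,"wz": -101},{"grip": 8.5,"dx": -7.4,"dy": -34,"dz": -6,"wz": -101},{"grip": 8.5,"dx": -7.4,"dy": -34,"dz": -6,"wz": -101},{"grip": 8.5,"dx": -7.4,"dy": -34,"dz": -6,"wz": -101},{"grip": 8.5,"dx": -7.4,"dy": -34,"dz": -6,"wz": -101},{"grip": 8.5,"dx": -7.4,"dy": -34,"dz": -6,"wz": -101},{"grip": 8.5,"dx": -7.4,"dy": -34,"dz": -6,"wz": -101},{"grip": 8.5,"dx": -7.4,"dy": -34,"dz": -6,"wz": -101},{"grip": 8.5,"dx": -7.4,"dy": -34,"dz": -6,"wz": -101}])

```text
schema error: expected keys grip, dx, dy, dz, wx, wy, wz
```

Run:
```python
from u import *
o=r.observe();print(o['ee_pos'],o['qpos'],R.from_quat(o['orientation'],scalar_first=True).as_matrix().round(3))
c=cam('wrist');im=r.capture('wrist')[:,:,::-1].copy()
q=R.from_euler('z',-.195).as_matrix();m=[]
for P in [(-.075,0,.035),(.075,0,.035),(0,0,.048)]:
    m.append(proj(c,q@np.array(P)+[.4763,-.3399,0])[0])
    cv2.drawMarker(im,tuple(int(v) for v in m[-1]),(0,0,255),0,12,1)
print(m);cv2.imwrite('pics/w1.png',im)
```

```text
[5.49763358e-01 7.45997962e-05 2.30782101e-01] [-2.15256827e-01  3.81150355e-01  1.29812489e+00  5.53173730e-06
  1.46356724e+00 -2.15306020e-01] [[-0.     1.    -0.001]
 [ 1.     0.     0.   ]
 [ 0.    -0.001 -1.   ]]
[array([222.99076823, 386.8604714 ]), array([320.13640365, 402.22328929]), array([270.53517591, 402.66057663])]
```

View pics/w1.png

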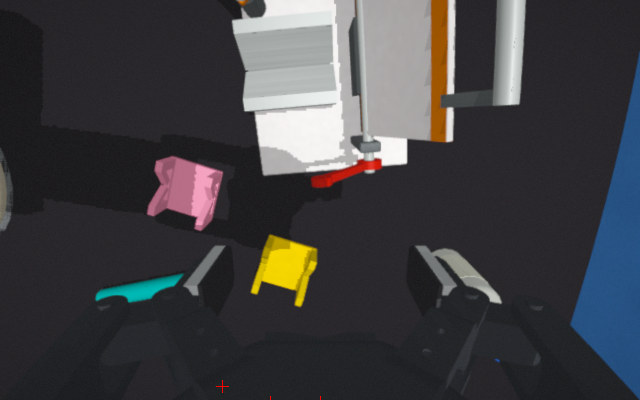

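All keys are needed in every row. The picture still helps: rest plate tips at about (255,292) and (300,304), and fixture base corner at (262,174).

send_rows(commands=[{"grip": 8.5,"dx": -7.4,"dy": -34,"dz": -6,"wx": 0,"wy": 0,"wz": -101},{"grip": 8.5,"dx": -7.4,"dy": -34,"dz": -6,"wx": 0,"wy": 0,"wz": -101},{"grip": 8.5,"dx": -7.4,"dy": -34,"dz": -6,"wx": 0,"wy": 0,"wz": -101},{"grip": 8.5,"dx": -7.4,"dy": -34,"dz": -6,"wx": 0,"wy": 0,"wz": -101},{"grip": 8.5,"dx": -7.4,"dy": -34,"dz": -6,"wx": 0,"wy": 0,"wz": -101},{"grip": 8.5,"dx": -7.4,"dy": -34,"dz": -6,"wx": 0,"wy": 0,"wz": -101},{"grip": 8.5,"dx": -7.4,"dy": -34,"dz": -6,"wx": 0,"wy": 0,"wz": -101},{"grip": 8.5,"dx": -7.4,"dy": -34,"dz": -6,"wx": 0,"wy": 0,"wz": -101},{"grip": 8.5,"dx": -7.4,"dy": -34,"dz": -6,"wx": 0,"wy": 0,"wz": -101},{"grip": 8.5,"dx": -7.4,"dy": -34,"dz": -6,"wx": 0,"wy": 0,"wz": -101}])

```text
time_s: 1.4
ee_pos: [0.4758, -0.34, 0.171]
orientation: [-0.0, 0.995, -0.098, -0.0]
wrist_force: [0.0, -0.5, -0.3]
grip_width: 0.0851
finger_force: 0.0
```

Run:
```python
from u import *
o=r.observe();print(o['ee_pos'],o['qpos'],R.from_quat(o['orientation'],scalar_first=True).as_matrix().round(3))
c=cam('wrist');im=r.capture('wrist')[:,:,::-1].copy()
cv2.imwrite('pics/w2raw.png',im)
q=R.from_euler('z',-.195).as_matrix();m=[]
for P in [(-.075,0,.035),(.075,0,.035),(0,0,.048)]:
    m.append(proj(c,q@np.array(P)+[.4763,-.3399,0])[0])
    cv2.drawMarker(im,tuple(int(v) for v in m[-1]),(0,0,255),0,12,1)
print(m);cv2.imwrite('pics/w2.png',im)
```

```text
[ 0.47584638 -0.33995573  0.17101635] [-8.22627324e-01  4.89262830e-01  1.29715731e+00 -2.52663704e-05
  1.35587064e+00  9.43966067e-01] [[ 0.981 -0.195 -0.   ]
 [-0.195 -0.981  0.   ]
 [-0.001 -0.    -1.   ]]
[array([319.65573301, 257.31100637]), array([319.44316695, 107.33361783]), array([319.54032971, 191.07402905])]
```

View pics/w2.png

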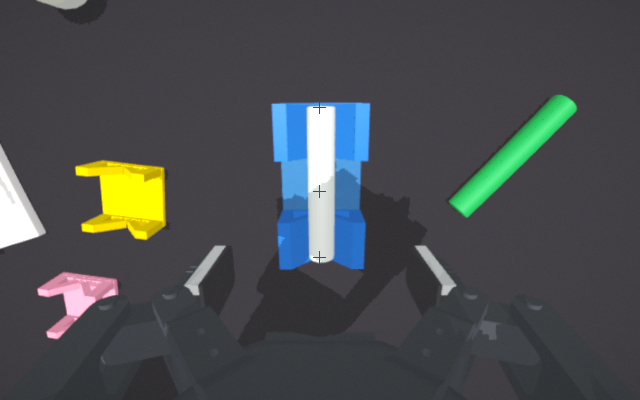

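The picture shows the bar centred on the predicted marks, with ends at (320,107) and (320,257), so the cradle fit is within 1 mm. I'll descend and grip.

send_rows(commands=[{"grip": 8.5,"dx": 0,"dy": 0,"dz": -5,"wx": 0,"wy": 0,"wz": 0},{"grip": 8.5,"dx": 0,"dy": 0,"dz": -10,"wx": 0,"wy": 0,"wz": 0},{"grip": 8.5,"dx": 0,"dy": 0,"dz": -13,"wx": 0,"wy": 0,"wz": 0},{"grip": 8.5,"dx": 0,"dy": 0,"dz": -15.5,"wx": 0,"wy": 0,"wz": 0},{"grip": 1.5,"dx": 0,"dy": 0,"dz": -15.5,"wx": 0,"wy": 0,"wz": 0},{"grip": 1.5,"dx": 0,"dy": 0,"dz": -15.5,"wx": 0,"wy": 0,"wz": 0},{"grip": 1.5,"dx": 0,"dy": 0,"dz": -15.5,"wx": 0,"wy": 0,"wz": 0},{"grip": 1.5,"dx": 0,"dy": 0,"dz": -15.5,"wx": 0,"wy": 0,"wz": 0},{"grip": 1.5,"dx": 0,"dy": 0,"dz": -15.5,"wx": 0,"wy": 0,"wz": 0},{"grip": 1.5,"dx": 0,"dy": 0,"dz": -15.5,"wx": 0,"wy": 0,"wz": 0}], force=70)

```text
time_s: 2.7
ee_pos: [0.4763, -0.341, 0.0178]
orientation: [0.001, 0.995, -0.096, 0.001]
wrist_force: [-1.8, -1.4, 5.5]
grip_width: 0.0237
finger_force: 68.3
```

send_rows(commands=[{"grip": 1.5,"dx": 0,"dy": 0,"dz": 4,"wx": 0,"wy": 0,"wz": 0},{"grip": 1.5,"dx": 0,"dy": 0,"dz": 9,"wx": 0,"wy": 0,"wz": 0},{"grip": 1.5,"dx": -2,"dy": 4,"dz": 13,"wx": 0,"wy": 0,"wz": 0},{"grip": 1.5,"dx": -5,"dy": 9,"dz": 16,"wx": 0,"wy": 0,"wz": 0},{"grip": 1.5,"dx": -6,"dy": 11,"dz": 16,"wx": 0,"wy": 0,"wz": 0},{"grip": 1.5,"dx": -6,"dy": 11,"dz": 16,"wx": 0,"wy": 0,"wz": 0},{"grip": 1.5,"dx": -6,"dy": 11,"dz": 16,"wx": 0,"wy": 0,"wz": 0}])

```text
time_s: 3.58
ee_pos: [0.4163, -0.2305, 0.1763]
orientation: [0.0, 0.995, -0.096, 0.0]
wrist_force: [-0.2, -0.8, -2.8]
grip_width: 0.0239
finger_force: 69.7
```

Run:
```python
from u import *
o=r.observe();print(o['ee_pos'],o['grip_width'],o['wrist_force'])
c=cam('wrist');im=r.capture('wrist')[:,:,::-1].copy()
cv2.imwrite('pics/w3raw.png',im);np.savez('w3.npz',**c)
q=R.from_euler('z',-.30).as_matrix();m=[]
for x in (-34,-26,26,34):
  for y in (-35,35):
    m.append(proj(c,q@np.array([x/1e3,y/1e3,.006 if abs(x)==34 else .039])+[.5035,-.1323,0])[0])
print(np.array(m).round())
a,b=np.array(m).min(0).astype(int)-25,np.array(m).max(0).astype(int)+25
a=a.clip(0);print(a)
cv2.imwrite('pics/w3.png',cv2.resize(im[a[1]:b[1],a[0]:b[0]],None,fx=3,fy=3,interpolation=cv2.INTER_CUBIC))
```

```text
[ 0.4162532  -0.23046027  0.17627677] 0.0239261320233822 [-0.21912918 -0.83220326 -2.8170353 ]
[[242. 153.]
 [177. 147.]
 [234. 150.]
 [161. 142.]
 [236.  92.]
 [160.  85.]
 [245.  86.]
 [176.  79.]]
[134  54]
```

View pics/w3.png

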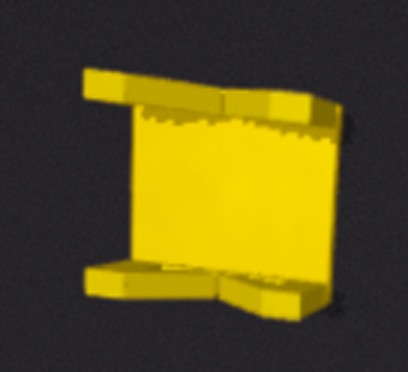

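The rest's plates are clear: the left tip corners are at crop x of about 83–87 and the right tips at about 302–310. I'll fit these.

Run:
```python
from u import *
from scipy.optimize import least_squares
np.set_printoptions(precision=4,suppress=True)
c=dict(np.load('w3.npz'))
uv=np.array([(83,68),(83,98),(87,266),(85,294),(310,94),(302,123),(302,292),(302,320)])/3+[134,54]
P=np.array([(34,35),(26,35),(-26,35),(-34,35),(34,-35),(26,-35),(-26,-35),(-34,-35)])
P=np.c_[P,np.full(8,39)]/1000
f=lambda p:(proj(c,P@R.from_euler('z',p[2]).as_matrix().T+[p[0],p[1],0])-uv).ravel()
o=least_squares(f,[.5,-.13,-.3]);print(o.x,np.degrees(o.x[2]));print(f(o.x).reshape(-1,2).round(1).tolist())
s=r.observe();M=R.from_quat(s['orientation'],scalar_first=True).as_matrix();y=np.degrees(np.arctan2(M[1,0],M[0,0]));print(s['ee_pos'],y,(o.x[:2]-s['ee_pos'][:2])*100,np.degrees(o.x[2])-y)
```

```text
[ 0.5018 -0.1328 -0.3086] -17.682826533666905
[[-0.8, 0.5], [-0.7, -0.3], [-1.1, 1.0], [-0.2, -0.0], [0.3, -0.1], [2.5, -0.5], [0.0, 0.3], [-0.3, -0.7]]
[ 0.4163 -0.2306  0.1761] -11.021002157760034 [8.5543 9.7883] -6.661824375906871
```

send_rows(commands=[{"grip": 1.5,"dx": 4,"dy": 5,"dz": -2,"wx": 0,"wy": 0,"wz": -6.8},{"grip": 1.5,"dx": 8.6,"dy": 9.7,"dz": -6,"wx": 0,"wy": 0,"wz": -6.8},{"grip": 1.5,"dx": 8.6,"dy": 9.7,"dz": -10,"wx": 0,"wy": 0,"wz": -6.8},{"grip": 1.5,"dx": 8.6,"dy": 9.7,"dz": -10,"wx": 0,"wy": 0,"wz": -6.8},{"grip": 1.5,"dx": 8.6,"dy": 9.7,"dz": -12,"wx": 0,"wy": 0,"wz": -6.8},{"grip": 1.5,"dx": 8.6,"dy": 9.7,"dz": -13.5,"wx": 0,"wy": 0,"wz": -6.8},{"grip": 1.5,"dx": 8.6,"dy": 9.7,"dz": -14.5,"wx": 0,"wy": 0,"wz": -6.8},{"grip": 1.5,"dx": 8.6,"dy": 9.7,"dz": -15.2,"wx": 0,"wy": 0,"wz": -6.8},{"grip": 1.5,"dx": 8.6,"dy": 9.7,"dz": -15.7,"wx": 0,"wy": 0,"wz": -6.8},{"grip": 1.5,"dx": 8.6,"dy": 9.7,"dz": -15.7,"wx": 0,"wy": 0,"wz": -6.8}])

```text
time_s: 4.88
ee_pos: [0.502, -0.133, 0.0193]
orientation: [-0.0, 0.988, -0.155, -0.0]
wrist_force: [1.3, 1.2, -3.3]
grip_width: 0.0238
finger_force: 69.6
```

send_rows(commands=[{"grip": 1.5,"dx": 0,"dy": 0,"dz": -0.2,"wx": 0,"wy": 0,"wz": 0},{"grip": 1.5,"dx": 0,"dy": 0,"dz": -0.3,"wx": 0,"wy": 0,"wz": 0},{"grip": 4,"dx": 0,"dy": 0,"dz": -0.3,"wx": 0,"wy": 0,"wz": 0},{"grip": 5,"dx": 0,"dy": 0,"dz": -0.3,"wx": 0,"wy": 0,"wz": 0},{"grip": 5,"dx": 0,"dy": 0,"dz": -0.3,"wx": 0,"wy": 0,"wz": 0},{"grip": 5,"dx": 0,"dy": 0,"dz": -0.3,"wx": 0,"wy": 0,"wz": 0},{"grip": 5,"dx": 0,"dy": 0,"dz": -0.3,"wx": 0,"wy": 0,"wz": 0},{"grip": 5,"dx": 0,"dy": 0,"dz": 4,"wx": 0,"wy": 0,"wz": 0},{"grip": 5,"dx": 0,"dy": 0,"dz": 9,"wx": 0,"wy": 0,"wz": 0},{"grip": 5,"dx": 0,"dy": 0,"dz": 12,"wx": 0,"wy": 0,"wz": 0}])

```text
time_s: 6.12
ee_pos: [0.5023, -0.1332, 0.1416]
orientation: [0.0, 0.988, -0.155, 0.001]
wrist_force: [-0.3, 0.4, -0.8]
grip_width: 0.0502
finger_force: 0.0
```

Run:
```python
from u import *
o=r.observe();print(o['ee_pos'],o['grip_width'],o['finger_force'],o['wrist_force'])
c=cam('wrist');im=r.capture('wrist')[:,:,::-1].copy()
q=R.from_euler('z',-.31).as_matrix()
for x in (-.075,.0,.075):
    m=proj(c,q@np.array([x,0,.035])+[.502,-.133,0])[0];print(m)
    cv2.drawMarker(im,tuple(int(v) for v in m),(0,0,255),0,12,1)
cv2.imwrite('pics/w4.png',im)
```

```text
[ 0.50234871 -0.13316266  0.14161494] 0.05019380993281925 0.0 [-0.32996344  0.36140491 -0.77175185]
[319.61785352 273.0703906 ]
[319.51838066 197.15141968]
[319.40466176 108.20759372]
```

View pics/w4.png

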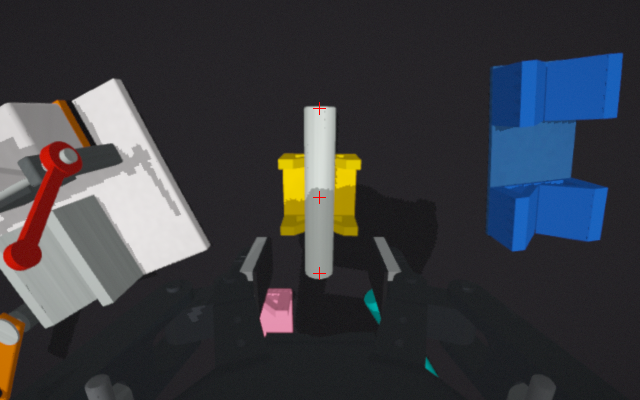

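The bar is seated in the rest exactly on the marks, with ends at (319,108) and (319,273), and the gripper is clear. Now I'll grip it 56 mm toward the near end.

send_rows(commands=[{"grip": 5,"dx": -5.3,"dy": 1.7,"dz": 0,"wx": 0,"wy": 0,"wz": 0},{"grip": 5,"dx": -5.3,"dy": 1.7,"dz": -5,"wx": 0,"wy": 0,"wz": 0},{"grip": 5,"dx": -5.3,"dy": 1.7,"dz": -9,"wx": 0,"wy": 0,"wz": 0},{"grip": 5,"dx": -5.3,"dy": 1.7,"dz": -12.3,"wx": 0,"wy": 0,"wz": 0},{"grip": 5,"dx": -5.3,"dy": 1.7,"dz": -12.3,"wx": 0,"wy": 0,"wz": 0},{"grip": 1.5,"dx": -5.3,"dy": 1.7,"dz": -12.3,"wx": 0,"wy": 0,"wz": 0},{"grip": 1.5,"dx": -5.3,"dy": 1.7,"dz": -12.3,"wx": 0,"wy": 0,"wz": 0},{"grip": 1.5,"dx": -5.3,"dy": 1.7,"dz": -12.3,"wx": 0,"wy": 0,"wz": 0},{"grip": 1.5,"dx": -5.3,"dy": 1.7,"dz": -12.3,"wx": 0,"wy": 0,"wz": 0},{"grip": 1.5,"dx": -5.3,"dy": 1.7,"dz": -12.3,"wx": 0,"wy": 0,"wz": 0}], force=100)

```text
time_s: 7.42
ee_pos: [0.4495, -0.1155, 0.0178]
orientation: [-0.0, 0.988, -0.155, 0.001]
wrist_force: [0.4, 5.3, 3.2]
grip_width: 0.0233
finger_force: 97.8
```

send_rows(commands=[{"grip": 1.5,"dx": 0,"dy": 0,"dz": 3,"wx": 0,"wy": 0,"wz": 0},{"grip": 1.5,"dx": 0,"dy": 0,"dz": 8,"wx": 0,"wy": 0,"wz": 0},{"grip": 1.5,"dx": -2,"dy": 0,"dz": 13,"wx": 0,"wy": 0,"wz": 0},{"grip": 1.5,"dx": -6,"dy": 0,"dz": 18,"wx": 0,"wy": 0,"wz": 5},{"grip": 1.5,"dx": -8,"dy": 5,"dz": 20,"wx": 0,"wy": 0,"wz": 10},{"grip": 1.5,"dx": -8,"dy": 10,"dz": 20,"wx": 0,"wy": 0,"wz": 16},{"grip": 1.5,"dx": -8,"dy": 15,"dz": 20,"wx": 0,"wy": 0,"wz": 22.8},{"grip": 1.5,"dx": -8,"dy": 20,"dz": 20,"wx": 0,"wy": 0,"wz": 22.8},{"grip": 1.5,"dx": -8,"dy": 22.8,"dz": 20,"wx": 0,"wy": 0,"wz": 22.8},{"grip": 1.5,"dx": -8,"dy": 22.8,"dz": 20,"wx": 0,"wy": 0,"wz": 22.8}])

```text
time_s: 8.68
ee_pos: [0.3683, 0.1134, 0.2172]
orientation: [-0.0, 0.999, 0.045, 0.001]
wrist_force: [1.1, 0.1, -1.7]
grip_width: 0.023
finger_force: 98.9
```

Run:
```python
from u import *
o=r.observe();print(o['ee_pos'],o['orientation'],o['grip_width'],o['finger_force'],o['wrist_force'],o['moment'])
c=cam('wrist');im=r.capture('wrist')[:,:,::-1].copy();np.savez('w5.npz',**c);cv2.imwrite('pics/w5raw.png',im)
M=R.from_euler('z',.0884).as_matrix()
for P in [(-36,-120,12),(-35,-42,62),(-35,42,62),(60,42,62),(60,-42,62),(-20,68,78),(85,-102,90),(80,0,50)]:
    m=proj(c,M@np.array(P)/1e3+[.506,.1174,0])[0]; print(P,m.round(1))
    cv2.drawMarker(im,tuple(int(round(v)) for v in m),(255,0,255),0,8,1)
cv2.imwrite('pics/w5.png',im)
```

```text
[0.36825341 0.11339543 0.21715024] [-1.88237140e-05  9.98972518e-01  4.53164483e-02  5.72047922e-04] 0.023016153283812322 98.87488603591919 [ 1.14934233  0.13015322 -1.66387793] [-0.06496954  0.14342682 -0.00909275]
(-36, -120, 12) [434.3  85.5]
(-35, -42, 62) [372.7  78.6]
(-35, 42, 62) [284.1  78.3]
(60, 42, 62) [281.6 -34.5]
(60, -42, 62) [376.9 -34. ]
(-20, 68, 78) [252.2  58.5]
(85, -102, 90) [459.9 -82.1]
(80, 0, 50) [329.  -52.6]
```

View pics/w5.png

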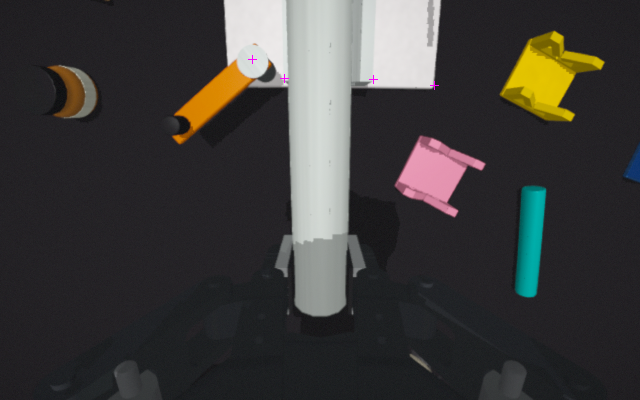

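Fit marks sit within 2–5 px of the visible base corner (about (439,88)) and pivot cap (about (253,61)). I'll measure the edges numerically.

Run:
```python
import sys
from u import *
from scipy.optimize import least_squares
np.set_printoptions(precision=4,suppress=True)
im=cv2.imread('pics/w5raw.png').astype(float);c=dict(np.load('w5.npz'));g=im.sum(2)/3
for u in (385,410,425):
    p=g[70:105,u];d=np.diff(p);print('col',u,[(70+i+1,int(d[i])) for i in np.argsort(-abs(d))[:4]])
for v in (10,30,50,70):
    p=g[v,350:460];d=np.diff(p);print('row',v,[(350+i+1,int(d[i])) for i in np.argsort(-abs(d))[:7]])
p=g[60,215:300];d=np.diff(p);print([(215+i+1,int(d[i])) for i in np.argsort(-abs(d))[:6]])
for v in (10,30):
    p=g[v,210:300];d=np.diff(p);print('rowL',v,[(210+i+1,int(d[i])) for i in np.argsort(-abs(d))[:5]])
h=cv2.inRange(im,np.array([150,150,150.]),np.array([255,255,255.]))
for p0 in [(438,88)]: 
    for z in (.0,.012): print(onz(c,p0,z))
# bar direction edges in hand
for v in (20,120,220):
    p=g[v,270:365];d=np.diff(p);print('bar',v,[(270+i+1,int(d[i])) for i in np.argsort(-abs(d))[:4]])
```

```text
col 385 [(np.int64(88), -65), (np.int64(89), -59), (np.int64(87), -41), (np.int64(86), -17)]
col 410 [(np.int64(88), -62), (np.int64(89), -61), (np.int64(87), -31), (np.int64(90), -21)]
col 425 [(np.int64(89), -71), (np.int64(88), -57), (np.int64(90), -33), (np.int64(87), -26)]
row 10 [(np.int64(440), -85), (np.int64(441), -50), (np.int64(427), -42), (np.int64(439), -38), (np.int64(434), 30), (np.int64(362), 26), (np.int64(363), 18)]
row 30 [(np.int64(438), -83), (np.int64(439), -75), (np.int64(433), 36), (np.int64(428), -36), (np.int64(362), 33), (np.int64(361), 21), (np.int64(427), -18)]
row 50 [(np.int64(437), -90), (np.int64(436), -52), (np.int64(438), -33), (np.int64(361), 26), (np.int64(360), 14), (np.int64(362), 11), (np.int64(435), -11)]
row 70 [(np.int64(435), -80), (np.int64(434), -51), (np.int64(436), -41), (np.int64(360), 23), (np.int64(361), 18), (np.int64(352), 12), (np.int64(373), 8)]
[(np.int64(227), 83), (np.int64(228), 76), (np.int64(268), -75), (np.int64(270), 62), (np.int64(271), 40), (np.int64(237), 35)]
rowL 10 [(np.int64(225), 87), (np.int64(224), 71), (np.int64(286), -29), (np.int64(287), -25), (np.int64(226), 21)]
rowL 30 [(np.int64(225), 79), (np.int64(226), 65), (np.int64(287), -37), (np.int64(224), 25), (np.int64(227), 22)]
[ 0.4799 -0.0145  0.    ]
[ 0.4785 -0.01    0.012 ]
bar 20 [(np.int64(286), -30), (np.int64(287), -27), (np.int64(362), 27), (np.int64(363), 13)]
bar 120 [(np.int64(289), 66), (np.int64(350), -54), (np.int64(351), -50), (np.int64(288), 30)]
bar 220 [(np.int64(292), 77), (np.int64(349), -62), (np.int64(348), -47), (np.int64(291), 33)]
```

The edges agree with the fixture fit to about 1 px, and the bar lies straight in the gripper. I'll move over the groove and lower.

send_rows(commands=[{"grip": 1.5,"dx": 4,"dy": -0.1,"dz": 0,"wx": 0,"wy": 0,"wz": 0},{"grip": 1.5,"dx": 8.1,"dy": -0.1,"dz": -3,"wx": 0,"wy": 0,"wz": 0},{"grip": 1.5,"dx": 8.1,"dy": -0.1,"dz": -8,"wx": 0,"wy": 0,"wz": 0},{"grip": 1.5,"dx": 8.1,"dy": -0.1,"dz": -12,"wx": 0,"wy": 0,"wz": 0},{"grip": 1.5,"dx": 8.1,"dy": -0.1,"dz": -15,"wx": 0,"wy": 0,"wz": 0},{"grip": 1.5,"dx": 8.1,"dy": -0.1,"dz": -16.5,"wx": 0,"wy": 0,"wz": 0},{"grip": 1.5,"dx": 8.1,"dy": -0.1,"dz": -17.3,"wx": 0,"wy": 0,"wz": 0},{"grip": 1.5,"dx": 8.1,"dy": -0.1,"dz": -17.9,"wx": 0,"wy": 0,"wz": 0},{"grip": 1.5,"dx": 8.1,"dy": -0.1,"dz": -18.2,"wx": 0,"wy": 0,"wz": 0},{"grip": 1.5,"dx": 8.1,"dy": -0.1,"dz": -18.2,"wx": 0,"wy": 0,"wz": 0}])

```text
time_s: 9.98
ee_pos: [0.4504, 0.1113, 0.0352]
orientation: [-0.0, 0.999, 0.044, 0.001]
wrist_force: [-2.0, 2.5, 2.6]
grip_width: 0.0232
finger_force: 99.9
```

send_rows(commands=[{"grip": 1.5,"dx": 0,"dy": 0,"dz": -0.2,"wx": 0,"wy": 0,"wz": 0},{"grip": 1.5,"dx": 0,"dy": 0,"dz": -0.4,"wx": 0,"wy": 0,"wz": 0},{"grip": 1.5,"dx": 0,"dy": 0,"dz": -0.4,"wx": 0,"wy": 0,"wz": 0}])

```text
time_s: 10.35
ee_pos: [0.4504, 0.1119, 0.0329]
orientation: [-0.0, 0.999, 0.044, 0.002]
wrist_force: [-9.8, 7.9, 30.7]
grip_width: 0.0235
finger_force: 103.2
```

send_rows(commands=[{"grip": 1.5,"dx": 0,"dy": 0,"dz": 0.2,"wx": 0,"wy": 0,"wz": 0},{"grip": 5,"dx": 0,"dy": 0,"dz": 0.2,"wx": 0,"wy": 0,"wz": 0},{"grip": 5,"dx": 0,"dy": 0,"dz": 0.2,"wx": 0,"wy": 0,"wz": 0},{"grip": 5,"dx": 0,"dy": 0,"dz": 0.2,"wx": 0,"wy": 0,"wz": 0},{"grip": 5,"dx": 0,"dy": 0,"dz": 0.2,"wx": 0,"wy": 0,"wz": 0},{"grip": 5,"dx": 0,"dy": 0,"dz": 4,"wx": 0,"wy": 0,"wz": 0},{"grip": 5,"dx": 0,"dy": 0,"dz": 9,"wx": 0,"wy": 0,"wz": 0},{"grip": 5,"dx": -4,"dy": 0,"dz": 13,"wx": 0,"wy": 0,"wz": 0},{"grip": 5,"dx": -6,"dy": 0,"dz": 13,"wx": 0,"wy": 0,"wz": 0},{"grip": 5,"dx": -6,"dy": 0,"dz": 13,"wx": 0,"wy": 0,"wz": 0}])

```text
time_s: 11.6
ee_pos: [0.3892, 0.111, 0.1606]
orientation: [0.0, 0.999, 0.044, 0.0]
wrist_force: [0.1, -0.0, -0.9]
grip_width: 0.0498
finger_force: 0.0
```

Run:
```python
from u import *
np.set_printoptions(precision=4,suppress=True)
o=r.observe();print(o['ee_pos'],o['finger_force'])
c=cam('wrist');im=r.capture('wrist')[:,:,::-1].copy();np.savez('w6.npz',**c);cv2.imwrite('pics/w6raw.png',im)
M=R.from_euler('z',.0884).as_matrix()
f=lambda P:proj(c,M@np.array(P)/1e3+[.506,.1174,0])[0]
for P in [(-75,0,50),(75,0,50),(-75,0,63),(-61,127,98)]: print(P,f(P).round(1))
d=f((-75,0,50));g=im.astype(float).sum(2)/3
u=int(d[0]);p=np.diff(g[int(d[1])-45:int(d[1])+45,u-3:u+4].mean(1));print('end',[(int(d[1])-45+i+1,int(p[i])) for i in np.argsort(-abs(p))[:6]])
for x in (-65,-50,-10,20):
    q=f((x,0,50));w=int(q[1]);p=np.diff(g[w-1:w+2,u-60:u+60].mean(0));print('row',w,q[0].round(1),[(u-60+i+1,int(p[i])) for i in np.argsort(-abs(p))[:6]])
# knob: dark blob on orange strap -> orange mask extents
h=cv2.cvtColor(im,cv2.COLOR_BGR2HSV);m=cv2.inRange(h,(8,150,120),(20,255,255))
n,l,st,ce=cv2.connectedComponentsWithStats(m);print(st[st[:,4]>60],ce[st[:,4]>60])
s=cam('scene');cv2.imwrite('pics/s6.png',r.capture('scene')[:,:,::-1])
```

```text
[0.3892 0.111  0.1606] 0.0
(-75, 0, 50) [324.1 147.7]
(75, 0, 50) [324.5 -54.6]
(-75, 0, 63) [324.4 149.5]
(-61, 127, 98) [142.7 136.6]
end [(np.int64(149), -75), (np.int64(150), -46), (np.int64(148), -42), (np.int64(147), -5), (np.int64(151), -4), (np.int64(152), 4)]
row 135 324.2 [(np.int64(308), 70), (np.int64(339), -47), (np.int64(338), -32), (np.int64(309), 29), (np.int64(340), -27), (np.int64(307), 24)]
row 117 324.2 [(np.int64(308), 63), (np.int64(339), -50), (np.int64(340), -40), (np.int64(307), 30), (np.int64(309), 27), (np.int64(338), -20)]
row 66 324.3 [(np.int64(364), 28), (np.int64(284), -26), (np.int64(285), -26), (np.int64(339), -17), (np.int64(341), 13), (np.int64(363), 11)]
row 25 324.4 [(np.int64(365), 28), (np.int64(283), -28), (np.int64(284), -27), (np.int64(340), -17), (np.int64(366), 17), (np.int64(341), 16)]
[[     0      0    640    400 252747]
 [   137     77     97    100   3129]
 [     0     83     25     18    104]] [[321.3145 200.5048]
 [183.5912 122.7645]
 [ 12.0577  89.1923]]
```

The bar is seated: its end edge is within 1.5 px of prediction, and it is centred between the groove edges at 284 and 364. Next is the strap angle from the orange mask.

Run:
```python
from u import *
np.set_printoptions(precision=4,suppress=True)
c=dict(np.load('w6.npz'));im=cv2.imread('pics/w6raw.png')
M=R.from_euler('z',.0884).as_matrix();o=np.array([.506,.1174,0])
m=cv2.inRange(cv2.cvtColor(im,cv2.COLOR_BGR2HSV),(8,150,120),(20,255,255));m[:,:100]=0
ys,xs=np.nonzero(m)
W=np.array([M.T@(onz(c,(x,y),.074)-o) for x,y in zip(xs,ys)])[:,:2]
v=W-[-.02,.068];k=v.mean(0);rr=np.linalg.norm(v,axis=1);print(k,rr.max())
e=np.cov((v[rr<.08]).T);w,V=np.linalg.eigh(e);print('axis',V[:,1],'via centroid',np.arctan2(-k[0],-k[1]),'axis ang',np.arctan2(*(-np.sign(V[:,1]@k)*V[:,1])))
a=np.arctan2(-k[0],-k[1])
for a in (a,):
  K=np.array([-.02-.09*np.sin(a),.068-.09*np.cos(a),.098]);print('knob fx',K,'world',M@K+o,'px',proj(c,M@K+o))
# dark blob inside strap surroundings
g=im.max(2);p=proj(c,M@K+o)[0].astype(int)
d=((g<60)*255).astype(np.uint8);print('dark window'); s=d[p[1]-24:p[1]+25:3,p[0]-24:p[0]+25:3]//255
print('\n'.join(''.join('#' if t else '.' for t in row) for row in s))
print('tcp',r.observe()['ee_pos'])
```

```text
[-0.0328  0.0396] 0.10706656900458565
axis [-0.5957  0.8032] via centroid 2.4492655539944614 axis ang 2.503437294656588
knob fx [-0.0774  0.1373  0.098 ] world [0.4167 0.2473 0.098 ] px [[132.4033 160.2058]]
dark window
############.....
###########......
##########.......
##########.###...
###############..
################.
#################
#################
################.
################.
##############...
###########......
###########.....#
############...##
#################
#################
#################
tcp [0.3906 0.1109 0.1602]
```

Strap angle is about 2.48 rad, which puts the knob at world (0.419, 0.249). I'll go above it, straddle it with the fingers along the tangent, and close to a loose cage.

send_rows(commands=[{"grip": 5.5,"dx": 1.5,"dy": 5,"dz": 0,"wx": 0,"wy": 0,"wz": -10},{"grip": 5.5,"dx": 2.9,"dy": 10,"dz": 0,"wx": 0,"wy": 0,"wz": -20},{"grip": 5.5,"dx": 2.9,"dy": 13.8,"dz": 0,"wx": 0,"wy": 0,"wz": -30},{"grip": 5.5,"dx": 2.9,"dy": 13.8,"dz": 0,"wx": 0,"wy": 0,"wz": -40},{"grip": 5.5,"dx": 2.9,"dy": 13.8,"dz": 0,"wx": 0,"wy": 0,"wz": -40},{"grip": 5.5,"dx": 2.9,"dy": 13.8,"dz": -4,"wx": 0,"wy": 0,"wz": -40},{"grip": 5.5,"dx": 2.9,"dy": 13.8,"dz": -8.2,"wx": 0,"wy": 0,"wz": -40},{"grip": 2.4,"dx": 2.9,"dy": 13.8,"dz": -8.2,"wx": 0,"wy": 0,"wz": -40},{"grip": 2.4,"dx": 2.9,"dy": 13.8,"dz": -8.2,"wx": 0,"wy": 0,"wz": -40},{"grip": 2.4,"dx": 2.9,"dy": 13.8,"dz": -8.2,"wx": 0,"wy": 0,"wz": -40}], force=25)

```text
time_s: 12.95
ee_pos: [0.4199, 0.2492, 0.0798]
orientation: [-0.001, 0.954, -0.3, 0.001]
wrist_force: [-0.5, 0.3, -0.1]
grip_width: 0.0236
finger_force: 0.0
```

Run:
```python
from u import *
o=r.observe();p=o['ee_pos'];print(p,o['wrist_force'],o['qpos'])
M=R.from_euler('z',.0884).as_matrix()
K=lambda t:(M@[-.02-.09*np.sin(t),.068-.09*np.cos(t),0]+[.506,.1174,0])*100
k0=np.array([41.9,24.9,0])
for t in (142,130,118,106,96,86,76,66,56,46,36,26,16,8,0,-3):
    psi=max(-40,90-t);print(t,(K(np.radians(t))-k0).round(1)[:2],'wz',psi+40)
c=cam('wrist');im=r.capture('wrist')[:,:,::-1];cv2.imwrite('pics/w7.png',im)
m=cv2.inRange(cv2.cvtColor(np.ascontiguousarray(im),cv2.COLOR_BGR2HSV),(8,150,120),(20,255,255));ys,xs=np.nonzero(m);
W=np.array([M.T@(onz(c,(x,y),.074)-[.506,.1174,0]) for x,y in zip(xs[::5],ys[::5])])[:,:2]-[-.02,.068]
W=W[np.linalg.norm(W,axis=1)<.11];k=W.mean(0);print(k,len(W),np.arctan2(-k[0],-k[1]))
```

```text
[0.41986279 0.24915798 0.07977214] [-0.49981639  0.29976979 -0.05205349] [2.92517376e-01 4.50360843e-01 1.69192158e+00 3.96180271e-06
 9.96456908e-01 2.47349297e+00]
142 [-0.  0.] wz 0
130 [-1.3 -1.4] wz 0
118 [-2.2 -3.1] wz 12
106 [-2.7 -4.9] wz 24
96 [-2.9 -6.4] wz 34
86 [-2.8 -8. ] wz 44
76 [-2.4 -9.5] wz 54
66 [ -1.8 -10.9] wz 64
56 [ -0.9 -12.2] wz 74
46 [  0.2 -13.4] wz 84
36 [  1.5 -14.3] wz 94
26 [  2.9 -15. ] wz 104
16 [  4.4 -15.4] wz 114
8 [  5.6 -15.6] wz 122
0 [  6.9 -15.5] wz 130
-3 [  7.4 -15.5] wz 133
[-0.02987578  0.0383403 ] 1287 2.4796475135943723
```

send_rows(commands=[{"grip": 2.4,"dx": -0.7,"dy": -0.7,"dz": 0,"wx": 0,"wy": 0,"wz": 0},{"grip": 2.4,"dx": -1.3,"dy": -1.4,"dz": 0,"wx": 0,"wy": 0,"wz": 4},{"grip": 2.4,"dx": -2.2,"dy": -3.1,"dz": 0,"wx": 0,"wy": 0,"wz": 12},{"grip": 2.4,"dx": -2.7,"dy": -4.9,"dz": 0,"wx": 0,"wy": 0,"wz": 22},{"grip": 2.4,"dx": -2.9,"dy": -6.4,"dz": 0,"wx": 0,"wy": 0,"wz": 32},{"grip": 2.4,"dx": -2.8,"dy": -8.0,"dz": 0,"wx": 0,"wy": 0,"wz": 42},{"grip": 2.4,"dx": -2.4,"dy": -9.5,"dz": 0,"wx": 0,"wy": 0,"wz": 52},{"grip": 2.4,"dx": -1.8,"dy": -10.9,"dz": 0,"wx": 0,"wy": 0,"wz": 62},{"grip": 2.4,"dx": -0.9,"dy": -12.2,"dz": 0,"wx": 0,"wy": 0,"wz": 72},{"grip": 2.4,"dx": 0.2,"dy": -13.4,"dz": 0,"wx": 0,"wy": 0,"wz": 82}])

```text
time_s: 14.25
ee_pos: [0.4205, 0.1145, 0.0787]
orientation: [-0.0, 0.916, 0.401, 0.0]
wrist_force: [-0.7, 1.1, 0.3]
grip_width: 0.0245
finger_force: 0.5
```

send_rows(commands=[{"grip": 2.4,"dx": 1.3,"dy": -0.9,"dz": 0,"wx": 0,"wy": 0,"wz": 10},{"grip": 2.4,"dx": 2.7,"dy": -1.6,"dz": 0,"wx": 0,"wy": 0,"wz": 20},{"grip": 2.4,"dx": 4.2,"dy": -2.0,"dz": 0,"wx": 0,"wy": 0,"wz": 30},{"grip": 2.4,"dx": 5.4,"dy": -2.2,"dz": 0,"wx": 0,"wy": 0,"wz": 40},{"grip": 2.4,"dx": 6.7,"dy": -2.1,"dz": 0,"wx": 0,"wy": 0,"wz": 48},{"grip": 2.4,"dx": 7.1,"dy": -2.1,"dz": 0,"wx": 0,"wy": 0,"wz": 48},{"grip": 2.4,"dx": 7.3,"dy": -2.1,"dz": 0,"wx": 0,"wy": 0,"wz": 48}])

```text
time_s: 15.12
ee_pos: [0.4895, 0.0935, 0.0781]
orientation: [-0.003, 0.676, 0.737, -0.004]
wrist_force: [-19.1, -6.1, 13.5]
grip_width: 0.0242
finger_force: 10.1
```

send_rows(commands=[{"grip": 2.4,"dx": -0.6,"dy": 0,"dz": 0.1,"wx": 0,"wy": 0,"wz": 0},{"grip": 4,"dx": -0.6,"dy": 0,"dz": 0.1,"wx": 0,"wy": 0,"wz": 0},{"grip": 4,"dx": -0.6,"dy": 0,"dz": 0.2,"wx": 0,"wy": 0,"wz": 0},{"grip": 4,"dx": -0.6,"dy": 0,"dz": 4,"wx": 0,"wy": 0,"wz": 0},{"grip": 4,"dx": -0.6,"dy": 0,"dz": 9,"wx": 0,"wy": 0,"wz": 0},{"grip": 4,"dx": -0.6,"dy": 0,"dz": 14,"wx": 0,"wy": 0,"wz": 0},{"grip": 4,"dx": -0.6,"dy": 0,"dz": 19,"wx": 0,"wy": 0,"wz": 0},{"grip": 4,"dx": -0.6,"dy": 0,"dz": 20,"wx": 0,"wy": 0,"wz": 0},{"grip": 4,"dx": -0.6,"dy": 0,"dz": 20,"wx": 0,"wy": 0,"wz": 0}])

```text
time_s: 16.25
ee_pos: [0.488, 0.094, 0.2781]
orientation: [0.0, 0.676, 0.737, 0.0]
wrist_force: [-0.4, -0.1, -1.4]
grip_width: 0.0399
finger_force: 0.0
```

Run:
```python
from u import *
np.set_printoptions(precision=4,suppress=True)
ob=r.observe();print(ob['ee_pos'],ob['orientation'])
M=R.from_euler('z',.0884).as_matrix();o=np.array([.506,.1174,0])
c0=cam('wrist');c0.update(p=np.array([.55045293,.06993927,.37319174]),M=R.from_quat([1.39515315e-01,9.90219014e-01,2.6e-05,-1.334e-03],scalar_first=True).as_matrix())
def th(c,uv,L):
    d=M.T@ray(c,uv);p=M.T@(c['p']-o)-[.085,0,.09];a=d[0]**2+d[2]**2;b=p[0]*d[0]+p[2]*d[2];q=p[0]**2+p[2]**2-L*L
    D=b*b-a*q
    if D<0:return None
    out=[]
    for s in(-1,1):
        P=p+d*(-b+s*D**.5)/a; out.append((np.arctan2(P[2],-P[0]).round(3),P[1].round(4)))
    return out
s=cam('scene');d=cam('side');S=lambda u,v:(190+u/3,125+v/3);D_=lambda u,v:(220+u/3.5,130+v/3.5)
print('handle wrist0',th(c0,(510,50),.14),th(c0,(510,20),.14))
print('handle scene end',th(s,S(690,110),.14),'side',th(d,D_(335,25),.14))
print('panel stripe edge wrist0',th(c0,(452,60),.103))
print('pointer: scene',th(s,S(465,168),.067),th(d,D_(318,158),.067),'w0',th(c0,(322,182),.067))
c=cam('wrist');im=r.capture('wrist')[:,:,::-1].copy();np.savez('w8.npz',**c);cv2.imwrite('pics/w8raw.png',im)
m=cv2.inRange(cv2.cvtColor(im,cv2.COLOR_BGR2HSV),(8,150,120),(20,255,255));ys,xs=np.nonzero(m)
W=np.array([M.T@(onz(c,(x,y),.074)-o) for x,y in zip(xs,ys)])[:,:2]-[-.02,.068]
W=W[np.linalg.norm(W,axis=1)<.11];k=W.mean(0);print('strap',k,len(W),np.arctan2(-k[0],-k[1]))
for t in (1.95,2.0,2.05,2.1): print(t,M@[.085-.14*np.cos(t),0,.09+.14*np.sin(t)]+o)
```

```text
[0.488  0.094  0.2781] [0.0001 0.6757 0.7372 0.0001]
handle wrist0 [(np.float64(1.928), np.float64(-0.0288)), (np.float64(-3.034), np.float64(-0.0072))] [(np.float64(1.922), np.float64(-0.0154)), (np.float64(-3.022), np.float64(0.0196))]
handle scene end [(np.float64(1.94), np.float64(0.056)), (np.float64(-0.956), np.float64(0.2571))] side [(np.float64(1.976), np.float64(0.0212)), (np.float64(2.354), np.float64(0.0864))]
panel stripe edge wrist0 [(np.float64(1.918), np.float64(-0.0271)), (np.float64(-2.728), np.float64(-0.0092))]
pointer: scene None [(np.float64(0.913), np.float64(-0.0917)), (np.float64(-2.613), np.float64(0.0604))] w0 [(np.float64(0.759), np.float64(-0.1057)), (np.float64(-0.728), np.float64(-0.1266))]
strap [ 0.0008 -0.0501] 1336 -0.01657953333427101
1.95 [0.6423 0.1295 0.2201]
2.0 [0.6487 0.13   0.2173]
2.05 [0.655  0.1306 0.2142]
2.1 [0.6611 0.1311 0.2108]
```

The strap reads about 0 and the guard about 1.93 rad. Before folding the guard I'll measure the pointer more closely from above with two wrist views.

send_rows(commands=[{"grip": 4,"dx": 3,"dy": -6,"dz": 0,"wx": 0,"wy": 0,"wz": 0},{"grip": 4,"dx": 7.3,"dy": -10,"dz": 0,"wx": 0,"wy": 0,"wz": 0},{"grip": 4,"dx": 7.3,"dy": -14.4,"dz": 0,"wx": 0,"wy": 0,"wz": 0},{"grip": 4,"dx": 7.3,"dy": -14.4,"dz": -4,"wx": 0,"wy": 0,"wz": 0},{"grip": 4,"dx": 7.3,"dy": -14.4,"dz": -7,"wx": 0,"wy": 0,"wz": 0},{"grip": 4,"dx": 7.3,"dy": -14.4,"dz": -7,"wx": 0,"wy": 0,"wz": 0},{"grip": 4,"dx": 7.3,"dy": -14.4,"dz": -7,"wx": 0,"wy": 0,"wz": 0}])

```text
time_s: 17.18
ee_pos: [0.5613, -0.05, 0.2088]
orientation: [0.0, 0.676, 0.737, 0.0]
wrist_force: [-0.2, -0.2, -0.3]
grip_width: 0.0399
finger_force: 0.0
```

Run:
```python
from u import *
c=cam('wrist');im=r.capture('wrist')[:,:,::-1].copy();np.savez('w9.npz',**c);cv2.imwrite('pics/w9raw.png',im);print(r.observe()['ee_pos'])
```

```text
[ 0.56144701 -0.04998885  0.20927871]
```

send_rows(commands=[{"grip": 4,"dx": -5,"dy": 0,"dz": 0,"wx": 0,"wy": 0,"wz": 0},{"grip": 4,"dx": -10,"dy": 0,"dz": 0,"wx": 0,"wy": 0,"wz": 0},{"grip": 4,"dx": -10,"dy": 0,"dz": 0,"wx": 0,"wy": 0,"wz": 0},{"grip": 4,"dx": -10,"dy": 0,"dz": 0,"wx": 0,"wy": 0,"wz": 0}])

```text
time_s: 17.73
ee_pos: [0.4619, -0.0503, 0.2095]
orientation: [0.001, 0.676, 0.737, 0.001]
wrist_force: [0.5, 1.3, -0.1]
grip_width: 0.0399
finger_force: 0.0
```

Run:
```python
from u import *
c=cam('wrist');im=r.capture('wrist')[:,:,::-1].copy();np.savez('w10.npz',**c);cv2.imwrite('pics/w10raw.png',im)
ims=[]
for n in (9,10):
    i=cv2.imread(f'pics/w{n}raw.png');h=cv2.cvtColor(i,cv2.COLOR_BGR2HSV)
    m=cv2.inRange(h,(0,150,60),(6,255,255))|cv2.inRange(h,(174,150,60),(180,255,255))
    k,l,st,ce=cv2.connectedComponentsWithStats(m);j=1+st[1:,4].argmax();print(n,st[j],ce[j])
    x,y,w,hh,_=st[j];cr=i[max(0,y-15):y+hh+15,max(0,x-15):x+w+15];f=min(395/cr.shape[1],500/cr.shape[0]);print('crop0',max(0,x-15),max(0,y-15),'scale',f)
    cr=cv2.resize(cr,None,fx=f,fy=f,interpolation=cv2.INTER_CUBIC);b=np.zeros((520,400,3),np.uint8);b[:cr.shape[0],:cr.shape[1]]=cr;ims.append(b)
cv2.imwrite('pics/ptr.png',np.hstack(ims))
```

```text
9 [303 109  80   9 599] [342.82804674 113.22203673]
crop0 288 94 scale 3.590909090909091
10 [448 120  49  11 405] [472.23950617 125.38765432]
crop0 433 105 scale 5.0
```

View pics/ptr.png

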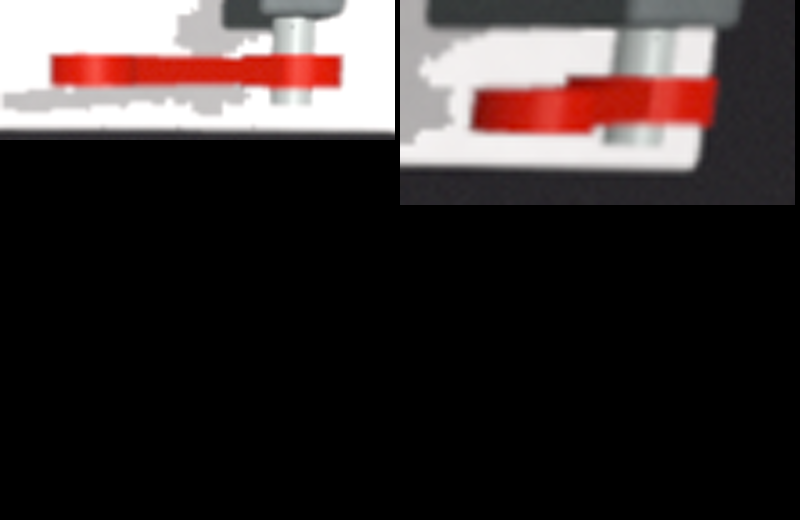

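The pictures show the pointer edge-on. In view 9 its left tip edge is at u≈302.5, pin centre at 369.6 and right edge at 383. In view 10 they are at 447.6, 481 and 496.4. I'll fit the angle from these.

```bash
cat > ptr.py <<'E'
from u import *
from scipy.optimize import least_squares
np.set_printoptions(precision=4,suppress=True)
M=R.from_euler('z',.0884).as_matrix();o=np.array([.506,.1174,0])
C=[dict(np.load('w9.npz')),dict(np.load('w10.npz'))]
data=[(302.5,369.6,383.),(447.6,481.,496.4)]
a=np.linspace(0,2*np.pi,60)
def disc(c,x,z,rad):
    P=np.concatenate([np.c_[x+rad*np.cos(a),np.full(60,y),z+rad*np.sin(a)] for y in(-.106,-.098)])
    return proj(c,P@M.T+o)[:,0]
def f(p,L=None):
    th,Lc,hx,hz,rh=p;Lc=L or Lc;e=[]
    for c,(l,pin,rt) in zip(C,data):
        e+=[disc(c,hx-Lc*np.cos(th),hz+Lc*np.sin(th),.008).min()-l,disc(c,hx,hz,.0001).mean()-pin,disc(c,hx,hz,rh).max()-rt]
    return np.array(e+[(Lc-.071)/.004,(hx-.085)/.002,(hz-.09)/.002])
for L in(None,.067,.075):
    s=least_squares(f,[.9,.071,.085,.09,.009],args=(L,),x_scale=[1,.01,.01,.01,.01]);print(L,s.x,s.cost,s.fun.round(2))
E
python3 ptr.py
```

```text
None [0.9041 0.0739 0.0831 0.0905 0.0112] 0.909431992709085 [ 0.26  0.1   0.3  -0.2   0.18 -0.28  0.73 -0.95  0.25]
0.067 [0.8606 1.9337 0.0821 0.0931 0.0112] 6.763038381663709 [ 2.13 -0.65 -0.3  -1.6   0.55  0.28 -1.   -1.47  1.54]
0.075 [ 0.91   -0.3588  0.0833  0.0901  0.0112] 1.0481577955634958 [-0.02  0.21  0.39  0.01  0.12 -0.36  1.   -0.87  0.04]
```

The pointer fit gives θ≈0.91 with a 75 mm arm, which agrees with triangulation. I'll go above the handle at world (0.638, 0.129, 0.221), descend straddling it, and grip.

send_rows(commands=[{"grip": 5,"dx": 0,"dy": 0,"dz": 5,"wx": 0,"wy": 0,"wz": 0},{"grip": 5,"dx": 3,"dy": 3,"dz": 8,"wx": 0,"wy": 0,"wz": 0},{"grip": 5,"dx": 7,"dy": 7,"dz": 8,"wx": 0,"wy": 0,"wz": 0},{"grip": 5,"dx": 11,"dy": 11,"dz": 8,"wx": 0,"wy": 0,"wz": 0},{"grip": 5,"dx": 15,"dy": 15,"dz": 8,"wx": 0,"wy": 0,"wz": 0},{"grip": 5,"dx": 17.6,"dy": 17.9,"dz": 8,"wx": 0,"wy": 0,"wz": 0},{"grip": 5,"dx": 17.6,"dy": 17.9,"dz": 8,"wx": 0,"wy": 0,"wz": 0},{"grip": 5,"dx": 17.6,"dy": 17.9,"dz": 8,"wx": 0,"wy": 0,"wz": 0}], force=40)

```text
time_s: 18.77
ee_pos: [0.6372, 0.1289, 0.2881]
orientation: [-0.0, 0.676, 0.737, -0.0]
wrist_force: [-0.0, -0.0, 0.7]
grip_width: 0.0496
finger_force: 0.0
```

Run:
```python
from u import *
M=R.from_euler('z',.0884).as_matrix();o=np.array([.506,.1174,0])
ob=r.observe();print(ob['ee_pos'],ob['qpos'],M.T@(ob['ee_pos']-o))
c=cam('wrist');im=r.capture('wrist')[:,:,::-1].copy();np.savez('w11.npz',**c);cv2.imwrite('pics/w11raw.png',im)
# handle edges near fixture y = +35 mm and +20
for y in (.04,.03,.02):
    q=proj(c,M@[.0833-.14*np.cos(1.93),y,.09+.14*np.sin(1.93)]+o)[0];v=int(q[1]);print(y,q.round(1))
    if 0<=v<400:
        u=int(q[0]);a=max(0,u-50);p=np.diff(im[v-1:v+2,a:u+50].mean(2).mean(0));print([(a+i+1,int(p[i])) for i in sorted(np.argsort(-abs(p))[:8])])
```

```text
[0.63719032 0.1288651  0.28805633] [ 1.78898810e-02  5.41039532e-01  8.67375541e-01 -2.13192415e-04
  1.73342879e+00 -6.96012570e-02] [ 1.31690257e-01 -1.61794916e-04  2.88056335e-01]
0.04 [320.7 156.5]
[(np.int64(298), -33), (np.int64(299), -38), (np.int64(302), 51), (np.int64(303), 81), (np.int64(315), -41), (np.int64(331), -46), (np.int64(332), -68), (np.int64(333), -26)]
0.03 [320.7 170.3]
[(np.int64(298), -30), (np.int64(299), -45), (np.int64(303), 55), (np.int64(304), 31), (np.int64(309), 31), (np.int64(315), -49), (np.int64(331), -50), (np.int64(332), -70)]
0.02 [320.7 183.9]
[(np.int64(298), -25), (np.int64(299), -41), (np.int64(300), -24), (np.int64(303), 63), (np.int64(304), 75), (np.int64(309), -33), (np.int64(331), -51), (np.int64(332), -73)]
```

send_rows(commands=[{"grip": 5,"dx": 0,"dy": 0,"dz": -4,"wx": 0,"wy": 0,"wz": 0},{"grip": 5,"dx": 0,"dy": 0,"dz": -6.5,"wx": 0,"wy": 0,"wz": 0},{"grip": 5,"dx": 0,"dy": 0,"dz": -7.9,"wx": 0,"wy": 0,"wz": 0},{"grip": 5,"dx": 0,"dy": 0,"dz": -7.9,"wx": 0,"wy": 0,"wz": 0},{"grip": 0.6,"dx": 0,"dy": 0,"dz": -7.9,"wx": 0,"wy": 0,"wz": 0},{"grip": 0.6,"dx": 0,"dy": 0,"dz": -7.9,"wx": 0,"wy": 0,"wz": 0},{"grip": 0.6,"dx": 0,"dy": 0,"dz": -7.9,"wx": 0,"wy": 0,"wz": 0},{"grip": 0.6,"dx": 0,"dy": 0,"dz": -7.9,"wx": 0,"wy": 0,"wz": 0},{"grip": 0.6,"dx": 0,"dy": 0,"dz": -7.9,"wx": 0,"wy": 0,"wz": 0}])

```text
time_s: 19.95
ee_pos: [0.6376, 0.129, 0.2106]
orientation: [0.001, 0.676, 0.737, 0.001]
wrist_force: [1.4, -1.0, 5.9]
grip_width: 0.0103
finger_force: 39.2
```

send_rows(commands=[{"grip": 0.6,"dx": -0.8,"dy": -0.1,"dz": 0.2,"wx": 0,"wy": 0,"wz": 0},{"grip": 0.6,"dx": -1.7,"dy": -0.2,"dz": 0.5,"wx": 0,"wy": 0,"wz": 0},{"grip": 0.6,"dx": -3.8,"dy": -0.3,"dz": 0.8,"wx": 0,"wy": 0,"wz": 0},{"grip": 0.6,"dx": -5.9,"dy": -0.5,"dz": 0.8,"wx": 0,"wy": 0,"wz": 0},{"grip": 0.6,"dx": -8.0,"dy": -0.7,"dz": 0.5,"wx": 0,"wy": 0,"wz": 0},{"grip": 0.6,"dx": -9.9,"dy": -0.9,"dz": -0.1,"wx": 0,"wy": 0,"wz": 0},{"grip": 0.6,"dx": -11.8,"dy": -1.0,"dz": -1.0,"wx": 0,"wy": 0,"wz": 0},{"grip": 0.6,"dx": -12.7,"dy": -1.1,"dz": -1.5,"wx": 0,"wy": 0,"wz": 0},{"grip": 0.6,"dx": -13.4,"dy": -1.2,"dz": -2.0,"wx": 0,"wy": 0,"wz": 0},{"grip": 0.6,"dx": -13.4,"dy": -1.2,"dz": -2.1,"wx": 0,"wy": 0,"wz": 0}])

```text
time_s: 21.2
ee_pos: [0.5021, 0.1176, 0.1889]
orientation: [-0.001, 0.675, 0.737, -0.0]
wrist_force: [-6.9, 3.4, 14.7]
grip_width: 0.0103
finger_force: 42.6
```

Run:
```python
from u import *
M=R.from_euler('z',.0884).as_matrix();o=np.array([.506,.1174,0])
ob=r.observe();p=M.T@(ob['ee_pos']-o);print(ob['ee_pos'],p,ob['wrist_force'],'theta',np.arccos((.0833-p[0])/.14))
```

```text
[0.50207389 0.11756675 0.1889356 ] [-0.00389605  0.00051272  0.1889356 ] [-6.88364778  3.4184765  14.70808707] theta 0.8984428642860764
```

send_rows(commands=[{"grip": 0.6,"dx": 0.1,"dy": 0,"dz": 0.2,"wx": 0,"wy": 0,"wz": 0},{"grip": 3.5,"dx": 0.1,"dy": 0,"dz": 0.2,"wx": 0,"wy": 0,"wz": 0},{"grip": 3.5,"dx": 0.1,"dy": 0,"dz": 0.2,"wx": 0,"wy": 0,"wz": 0},{"grip": 3.5,"dx": 0.1,"dy": 0,"dz": 0.2,"wx": 0,"wy": 0,"wz": 0},{"grip": 3.5,"dx": 0.1,"dy": 0,"dz": 3,"wx": 0,"wy": 0,"wz": 0},{"grip": 3.5,"dx": 0.1,"dy": 0,"dz": 7,"wx": 0,"wy": 0,"wz": 0},{"grip": 3.5,"dx": 0.1,"dy": 0,"dz": 11,"wx": 0,"wy": 0,"wz": 0},{"grip": 3.5,"dx": -4,"dy": 0,"dz": 13,"wx": 0,"wy": 0,"wz": 0},{"grip": 3.5,"dx": -9,"dy": 0,"dz": 13,"wx": 0,"wy": 0,"wz": 0},{"grip": 3.5,"dx": -13,"dy": 0,"dz": 13,"wx": 0,"wy": 0,"wz": 0}])

```text
time_s: 22.45
ee_pos: [0.3713, 0.1169, 0.3185]
orientation: [0.0, 0.676, 0.737, 0.0]
wrist_force: [-0.1, 1.1, 1.1]
grip_width: 0.035
finger_force: 0.0
```

Run:
```python
from u import *
M=R.from_euler('z',.0884).as_matrix();o=np.array([.506,.1174,0])
ob=r.observe();print(ob['ee_pos'],ob['finger_force'],ob['wrist_force'])
def red(im):
    h=cv2.cvtColor(im,cv2.COLOR_BGR2HSV);return cv2.inRange(h,(0,150,60),(6,255,255))|cv2.inRange(h,(174,150,60),(180,255,255))
def stripe(im):return cv2.inRange(cv2.cvtColor(im,cv2.COLOR_BGR2HSV),(7,140,90),(20,255,255))
for n in('scene','side'):
    c=cam(n);im=np.ascontiguousarray(r.capture(n)[:,:,::-1]);cv2.imwrite(f'pics/{n}9.png',im);i0=cv2.imread(f'pics/{n}0.png')
    # handle prediction by bright-edge score around theta
    g=cv2.GaussianBlur(im,(0,0),.7).astype(float).mean(2)
    for t in (.78,.85,.91,.97,1.04):
        H=[proj(c,M@[.0833-.14*np.cos(t),y,.09+.14*np.sin(t)]+o)[0] for y in(-.04,-.02,0,.02,.04)]
        print(n,t,np.array(H[2]).round(1),[int(g[int(round(v)),int(round(u))]) for u,v in H])
    for nm,f in(('red',red),('or',stripe)):
        for q,ii in(('before',i0),('now',im)):
            m=f(ii);a=proj(c,M@[.02,-.03,.14]+o)[0].astype(int);w=np.zeros_like(m);w[a[1]-40:a[1]+40,a[0]-50:a[0]+50]=m[a[1]-40:a[1]+40,a[0]-50:a[0]+50]
            k,l,st,ce=cv2.connectedComponentsWithStats(w);print(nm,q,[(st[j].tolist(),ce[j].round(1).tolist()) for j in range(1,k) if st[j,4]>8])
for t in (.85,.91,.97):
    print('stripe px',t,[proj(cam(n),M@[.0833-.097*np.cos(t),0,.09+.097*np.sin(t)]+o)[0].round(1) for n in('scene','side')])
```

```text
[0.37128414 0.1169052  0.31848593] 0.0 [-0.06201199  1.06905546  1.12123925]
scene 0.78 [364.3 144.3] [182, 197, 170, 171, 198]
scene 0.85 [366.2 144.1] [224, 216, 216, 216, 199]
scene 0.91 [367.9 144.1] [224, 224, 223, 223, 223]
scene 0.97 [369.6 144.2] [209, 206, 203, 215, 215]
scene 1.04 [371.8 144.7] [116, 107, 103, 97, 143]
red before [([343, 179, 15, 29, 73], [349.4, 192.1])]
red now [([343, 179, 15, 29, 77], [349.5, 192.2])]
or before [([374, 138, 14, 21, 160], [380.8, 148.7])]
or now [([348, 147, 47, 32, 182], [370.2, 161.4])]
side 0.78 [280.1 157.4] [81, 60, 43, 69, 69]
side 0.85 [281.9 155.1] [124, 129, 98, 93, 93]
side 0.91 [283.5 153.1] [115, 127, 131, 129, 131]
side 0.97 [285.2 151.3] [80, 91, 109, 114, 119]
side 1.04 [287.3 149.2] [63, 91, 105, 104, 105]
red before [([309, 174, 5, 5, 11], [310.7, 175.9]), ([317, 183, 7, 9, 28], [319.9, 186.9])]
red now [([309, 174, 6, 7, 13], [310.9, 176.5]), ([316, 182, 8, 10, 26], [319.8, 186.4])]
or before [([302, 145, 25, 15, 72], [314.2, 152.0]), ([244, 177, 25, 8, 115], [256.2, 180.5])]
or now [([268, 182, 20, 14, 86], [277.3, 187.9])]
stripe px 0.85 [array([371.3, 158.4]), array([289.6, 162. ])]
stripe px 0.91 [array([372.5, 158.4]), array([290.7, 160.7])]
stripe px 0.97 [array([373.8, 158.6]), array([291.9, 159.4])]
```

Run:
```python
from u import *
M=R.from_euler('z',.0884).as_matrix();o=np.array([.506,.1174,0])
c=cam('wrist');im=np.ascontiguousarray(r.capture('wrist')[:,:,::-1]);cv2.imwrite('pics/w12.png',im);g=im.astype(float).mean(2)
for P in[(-75,0,50),(-55,0,50),(-40,0,50)]:
    q=proj(c,M@np.array(P)/1e3+o)[0];print(P,q.round(1));u,v=q.astype(int)
    if 40<u<600 and 40<v<360:
        for nm,p in(('col',g[v-40:v+40,u]),('row',g[v,u-40:u+40])):
            d=np.diff(p);b=v-40 if nm=='col' else u-40;print(nm,[(int(b+i+1),int(d[i])) for i in sorted(np.argsort(-abs(d))[:5])])
```

```text
(-75, 0, 50) [362.4 172.8]
col [(164, 24), (165, 28), (179, -14), (181, -25), (182, -18)]
row [(362, 57), (364, 46), (365, 38), (393, -44), (395, -53)]
(-55, 0, 50) [376.4 172.8]
col [(163, 87), (164, 39), (181, -52), (182, -73), (183, -32)]
row [(362, 57), (364, 46), (393, -44), (395, -53), (412, 43)]
(-40, 0, 50) [387.  172.8]
col [(140, -27), (141, -28), (181, -26), (200, 25), (210, 37)]
row [(362, 57), (364, 46), (393, -44), (395, -53), (412, 43)]
```

The bar end and axis are on prediction to about 1 px, the pointer has not moved, and the guard handle sits at about 0.91. Handing in.

```bash
python3 -c "
from cell import r
print(r.close_job())"
```

```text
the job is handed in; nothing more can be done
None
```

I handed the job in at about 23 s of the 72 s. The bar lies in the V-groove with its far end about 5 mm from the stop. The strap is fully across, and the guard stands at about 0.90–0.91 rad against the pointer's measured 0.91. The judge returned no verdict, so these are my own camera measurements.

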